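Set and lock the last leg of an upturned shelf riser

ROBOT

A 6-joint arm with a two-finger parallel gripper is mounted at the origin on the work surface. World frame = base frame: x ahead of the robot, y to its left, z up, the work surface at z = 0. Lengths are in m, angles in degrees, forces in N, time in s.
With the tool pointing down it reaches from about 0.25 to 0.725 m from the base axis. Payload 9.7 kg.
Tool frame: the origin (TCP) lies on the centre line of the jaws, within the pads' length; the fingertips stand tip_reach ahead of it and the grasp point (between the pads) lies 2 mm behind it (tip_reach is the distance from the TCP to the fingertips, in m); z points along the fingers, y is the direction in which the jaws open and shut (so a half turn about z gives the same grasp; the last joint's range is limited). The gripper opens to 85 mm and grips with 20 to 120 N. Pads are 22 mm wide; open, the fingers measure 114 mm over their backs; the gripper's body (76 mm by 85 mm) begins 54 mm behind the grasp point. The pads swing forward as they close: fully open they stand 13 mm farther back than shut.
Start: joints at [73.224, 4.979, 10.078, 95.1, 0, 90], TCP at [0.159, 0.527, 0.248] pointing down, gripper open.
Joint ranges: [-179.16, 179.16], [-48.56, 103.87], [-65.8, 70.77], [-126.05, 130.52], [-82.76, 87.17], [-180, 180]. Speed limits (degrees/s): [127.2, 127.2, 147.25, 180, 180, 180].

INTERFACE

Orientations are given as [roll, pitch, yaw] about the fixed x, y, z axes, in that order (R = Rz(yaw) Ry(pitch) Rx(roll)).
In Python, from workcell import get_obs, camera, calibration, job_done, tip_reach gives the robot as it stands.
- The arm moves only by the tool apply_moves, never from a script. Its argument "rows" is a list of rows, each a list of 7 numbers: the shift along the world's x, y, z in mm, then the turn, a rotation vector about the world's x, y, z in degrees, then the closure, from 0 (fully open) to 1 (shut). A call has 1 to 20 rows; each row shifts and turns the commanded pose from where the row before left it; what a row does not reach is not made up. A row lasts 1/8 s, in which the tool goes at most 62.5 mm and 10.7 degrees, less where a joint would pass 70% of its speed; a pose out of reach is approached as far as the arm can. A call with a gripper value outside its range is refused whole. The fingers move at their own pace and stop on an object; "grip_force" is the grip in N (left out, the last holds). Time passes only in rows, so rows that do not move let the fingers close. It gives the time, the measured TCP pose, the force and the opening at its end, in the units of the state.
- get_obs(): the state, without advancing time (a new reading comes with each control period).
- camera(name): name is "scene" or "top" or "wrist"; returns the picture (384x512x3 uint8, red, green, blue); there is no depth.
- calibration(name): a dict with "intrinsics" (3x3 intrinsics, pixels), "dist" ([k1, k2, p1, p2, k3] as OpenCV has them; the pictures are not rectified), "T" (4x4, takes a point from camera to world coordinates); the wrist camera has in their place "mount" (4x4, takes a point from camera to tool coordinates, whose origin is the TCP and whose axes are the flange's). Camera axes: x right, y down, z forward; pixel columns grow to the right and rows downward; lengths in m; the calibration is good to about 2 mm. A picture is of the moment at which its call begins: read the wrist's pose just before it. calibration takes no time and is no camera call.
- job_done(): hands the job in, once; it reports no verdict.
The state is a dict: "time": time; "q": joint angles; "qd": joint speeds; "joint_efforts": joint torques, N m; "ee_pos": TCP position; "tcp_rot": TCP orientation; "wrist_force": force on the tool from outside, world axes, zero at the start; "torque": the same for the moment, N m; "opening": finger opening in m.
Only numpy, scipy, OpenCV 4.12 (cv2) and the standard library are available. Lean on these libraries where they do the work, as an engineer would, in place of code of your own. Each camera call takes 0.05 s, during which the arm holds its last target.

TASK

The steel shelf riser lies upside down on the bench with three legs locked at their length marks and one leg let down, its cam lever open: first stand the sauce bottle that is in the way beside that lever upright on the bench, clear of the riser. Then, with the lever still open, raise the loose leg sleeve until its lower edge is level with the mark on its inner tube, as on the other three legs, and while holding it there squeeze the lever fully closed (let go sooner and the leg drops). Finish still holding the locked leg in the gripper, and leave the other stock where it stands.

Things in the scene. Friction and masses are not known exactly. Their poses are not given: they have to be found in the camera images.
- rack: Shelf riser upside down: steel sheet 270 (its x) by 500 mm (its y), 4 mm thick, with 25 mm high turned-up edges, fixed to the bench. Origin: centre of its underside, on the bench; z up. Four square telescopic legs stand on it, 90 mm either way along x and 110 mm either way along y; any of them may be the loose one. All levers are on the +y side of their legs.
- sleeve: Sliding sleeve of the loose leg: square steel tube 28 x 28 mm, 113 mm tall with its rubber foot, about 0.2 kg; a black clamp collar 36 x 34 mm surrounds its lowest 38 mm. Slides up and down (60 mm) on a fixed 22 mm square tube, no sideways play; loose while the lever is open, it drops under its weight. Origin: centre of its lower edge; axes as the riser's: z up, +y is the lever side.
- sleeve_grip (a point): Point on the sleeve's axis 82 mm above its lower edge (31 mm below the foot's top): a good height to pinch sleeve and lever together, one finger on the sleeve's bare -y face, the other on the lever's outer (+y) face: 39.5 mm across with the lever closed, 61 to 67 mm with it open as found.
- mark (a point): The length mark: a thin dark line engraved round the inner tube, on the tube's axis, 71 mm above the bench; hidden in the sleeve while the leg is down. The sleeve's lower edge belongs at this height, as on the other three legs (tops of their feet 184 mm above the bench). With the leg down the lower edge is 45 mm below the mark.
- lever_tip (a point): On the outer (+y) face of the loose leg's lever at its rounded end, 70 mm from its hinge. The hinge is on the collar, 22 mm to +y of the sleeve's axis and 24 mm above the lower edge. The lever is a black bar 7 mm thick, 20 mm wide, upright along the sleeve when closed, leaning away from it (to +y) when open.
- lever (a joint): Angle of the cam lever (rad): 0 = fully closed (upright, 4.5 mm of air between it and the sleeve), growing to 0.45 as it leans open; found at 0.32 to 0.40. Stiff: it stays where it is left; about 5 N at its end moves it (a lighter steady push only slowly), 6 to 9 N over the last 0.2 rad, where the cam bites and clamps the sleeve. Goes over centre: once closed it stays.
- bottle_mid (a point): Centre, half-way up, of the sauce bottle to be cleared: dark, round, 56 mm diameter, 177 mm tall, about 0.4 kg, with a straight cap 29 mm in diameter over the top 30 mm. It stands in the riser beside the open lever, about 9 cm from the leg's axis.
- jar_mid (a point): Bystander: squat brown jar, 68 mm diameter, 95 mm tall, on the bench; its centre, half-way up.
- tub: Bystander: clear open plastic tub, 160 x 120 x 80 mm, on the bench; origin: centre of its underside.
- oil_mid (a point): Bystander: small oil jug, 82 mm diameter, 171 mm tall, on the bench beyond the riser; its centre, half-way up.
Not all that is in view belongs to the job. Leave any green or purple look-alike of the part that bears sleeve alone. What is shaped like the part that bears bottle_mid but purple or turquoise is not meant.

How it is judged (in metres and radians):
On the way, in this order (a step that is already met when the one before it is completed fails the run):
1. the bottle stands upright on the bench, off the riser, and has been let go ((x of bottle_mid in the frame of rack below -0.164 m or x of bottle_mid in the frame of rack above 0.164 m or y of bottle_mid in the frame of rack below -0.279 m or y of bottle_mid in the frame of rack above 0.279 m) and angle between bottle_mid's own z axis and vertical below 0.1 rad and height (world z) of bottle_mid between 0.08 and 0.1 m and contact force between the fingers and anything else below 0.5 N), for 0.2 s.
2. the sleeve is held in the gripper with its lower edge within 5 mm of the mark, the lever not yet closed (over 0.12 rad) (z of sleeve in the frame of mark between -0.005 and 0.005 m and value of joint lever above 0.12 rad and contact force between the fingers and sleeve above 1 N), for 0.2 s.
3. the lever is closed (under 0.05 rad) with the sleeve still held within 5 mm of the mark (z of sleeve in the frame of mark between -0.005 and 0.005 m and value of joint lever below 0.05 rad and contact force between the fingers and sleeve above 2 N), for 0.2 s.
At the end, for the whole second after the job is handed in: The program finishes with the gripper still holding the leg (over 2 N on the sleeve and its lever): sleeve's lower edge within 5 mm of the mark, lever closed to under 0.05 rad, the bottle upright (within 0.1 rad) on the bench and off the riser (all of step 3 and (x of bottle_mid in the frame of rack below -0.164 m or x of bottle_mid in the frame of rack above 0.164 m or y of bottle_mid in the frame of rack below -0.279 m or y of bottle_mid in the frame of rack above 0.279 m) and angle between bottle_mid's own z axis and vertical below 0.1 rad and height (world z) of bottle_mid between 0.08 and 0.1 m); the arm keeps its last pose, push and grip.
It fails at once if the sauce bottle is tipped over (more than 0.6 rad) (angle between bottle_mid's own z axis and vertical above 0.6 rad).
It fails at once if a bystander (jar, tub or oil jug) is pushed more than 30 mm (distance of any of jar_mid, tub, oil_mid from where it was at the start of the episode above 0.03 m).
It also fails if it takes over 56 s, if anything falls off the work surface, if the arm or the gripper's body presses on something with over 40 N, if the wrist force passes 120 N, or if a joint passes its speed limit or range.

## Working session

There is one attempt and no reset: what is moved stays moved. The work goes in short steps, Python scripts to look and compute and a tool call to move; the robot and the scene stay as the last step left them, time stands still between calls to the robot, and variables do not carry over. Pictures are saved under pics/ and viewed, and the job is handed in when it is done.

Besides the shell and the picture viewer there is one more tool, called after "Emit:" by a JSON object that holds its "api" and its "payload". apply_moves: Moves the arm, as the interface text tells. Its arguments: {"type":"object","properties":{"rows":{"type":"array","items":{"type":"array","items":{"type":"number"}}},"grip_force":{"type":"number"}},"required":["rows"]}

```bash
mkdir -p pics; python3 - <<'E'
from workcell import *
import cv2
print(get_obs(), tip_reach)
for n in ["scene","top","wrist"]:
    im=camera(n); cv2.imwrite(f"pics/{n}0.png",cv2.cvtColor(im,cv2.COLOR_RGB2BGR)); 
    c=calibration(n); print(n,{k:v.tolist() if hasattr(v,'tolist') else v for k,v in c.items()})
E
```

```text
{'time': 0.0, 'q': array([7.32223334e+01, 5.01193832e+00, 1.00331169e+01, 9.50991098e+01,
       1.32407454e-03, 9.00012448e+01]), 'qd': array([ 0.04434524, -0.00139847,  0.03927711, -0.10005169,  0.03781922,
       -0.04287835]), 'joint_efforts': array([-1.88672916e-04, -5.20387173e+01,  4.64806223e+01,  1.61794585e-02,
        2.13810904e-04,  6.03206018e-07]), 'ee_pos': array([0.15869569, 0.52638836, 0.24756303]), 'tcp_rot': array([-1.79922069e+02, -1.32238019e-03,  1.63221087e+02]), 'wrist_force': array([ 0.66752286,  0.13730093, -0.33757401]), 'torque': array([-0.01179552, -0.02858338, -0.03120913]), 'opening': 0.08532384166835738} 0.017
scene {'intrinsics': [[494.6240729614505, 0.0, 249.9019234098787], [0.0, 494.6240729614505, 183.50847522602666], [0.0, 0.0, 1.0]], 'dist': [-0.07885135218595044, 0.0, 0.0, 0.0, 0.0], 'T': [[-0.6451428728539417, 0.44656550077840934, -0.6199757472033012, 1.4148046415349012], [0.763876481408603, 0.35909245940574175, -0.5362325304835099, 0.7665350716554983], [-0.016834332673896408, -0.8195314875661974, -0.5727868243342897, 0.9017900264639824], [0.0,
[... 277 characters left out ...]
93987987], [-0.999681787603626, -0.023230735062242023, 0.009831402854451486, -0.022268923286991718], [-0.007938156550229357, -0.08022862434798472, -0.9967448788460435, 1.3291579412215992], [0.0, 0.0, 0.0, 1.0]]}
wrist {'intrinsics': [[275.8197244970311, 0.0, 254.71608220082442], [0.0, 275.8197244970311, 192.12495997555547], [0.0, 0.0, 1.0]], 'dist': [-0.024234781230726303, 0.0, 0.0, 0.0, 0.0], 'mount': [[0.00015222478490839014, -0.9612977161533929, -0.2755116653535472, 0.06865140386484014], [0.9999999828818047, 0.00017531319190744062, -5.9174948794055407e-05, -0.0010929233545996508], [0.0001051855725900247, -0.275511651629391, 0.9612977263847242, -0.12527942768460693], [0.0, 0.0, 0.0, 1.0]]}
```

View pics/scene0.png

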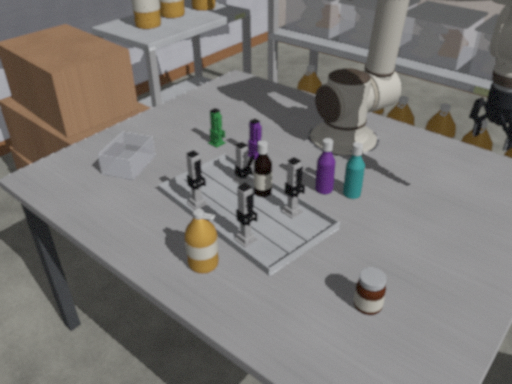

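View pics/top0.png

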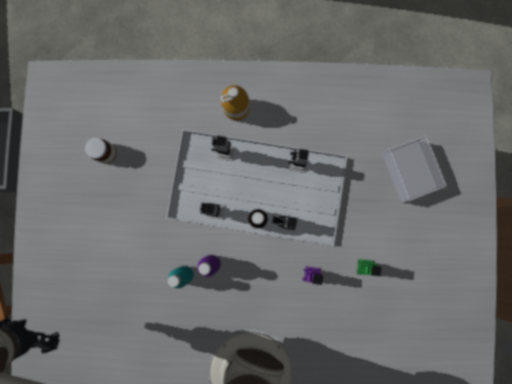

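View pics/wrist0.png

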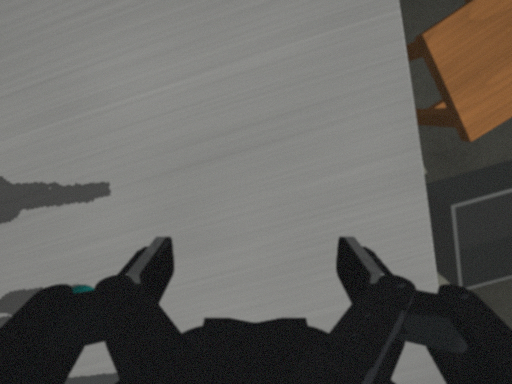

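```bash
python3 - <<'E'
import cv2
t=cv2.imread("pics/top0.png")[120:255,160:360]; cv2.imwrite("pics/t1.png",cv2.resize(t,None,fx=4,fy=4,interpolation=cv2.INTER_CUBIC))
t=cv2.imread("pics/scene0.png")[135:275,150:350]; cv2.imwrite("pics/s1.png",cv2.resize(t,None,fx=4,fy=4,interpolation=cv2.INTER_CUBIC))
E
```

```text
(no output)
```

View pics/t1.png

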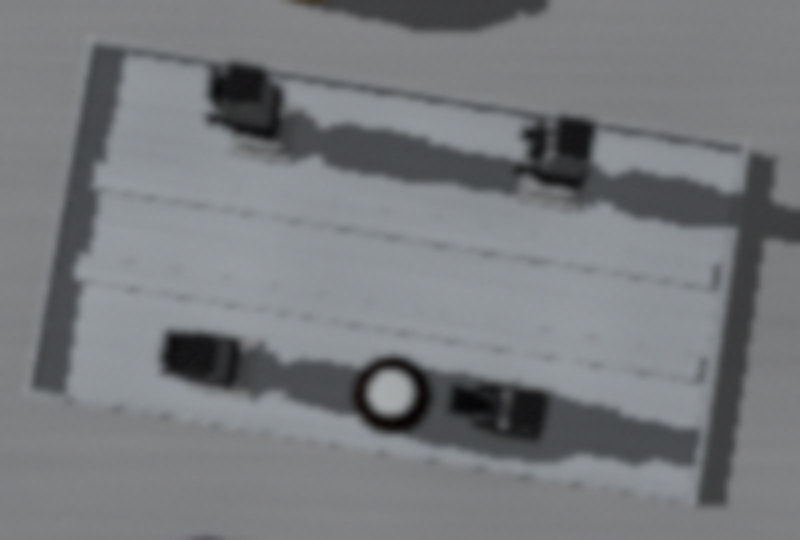

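View pics/s1.png

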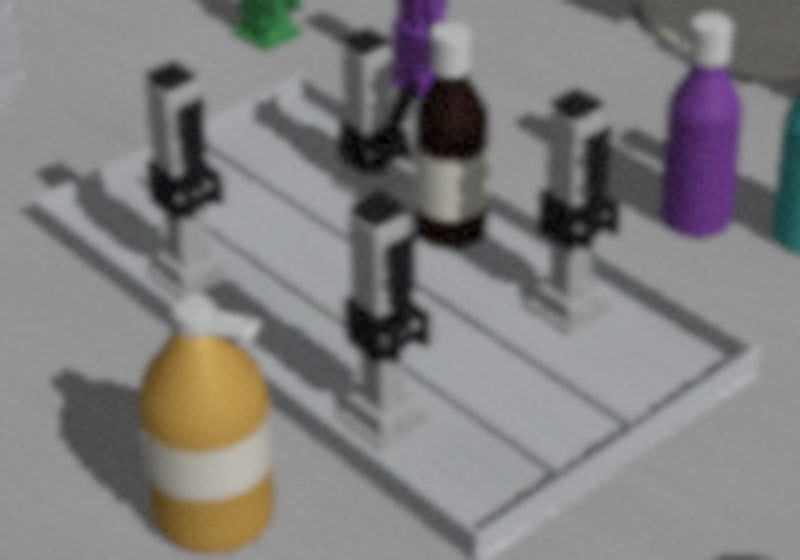

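```bash
cat > h.py <<'E'
import numpy as np, cv2
from workcell import *
def cam(n):
    c=calibration(n); K=np.array(c["intrinsics"]);d=np.array(c["dist"])
    if n=="wrist":
        o=get_obs(); from scipy.spatial.transform import Rotation as R
        W=np.eye(4);W[:3,:3]=R.from_euler("xyz",o["tcp_rot"],degrees=True).as_matrix();W[:3,3]=o["ee_pos"]
        T=W@np.array(c["mount"])
    else: T=np.array(c["T"])
    return K,d,T
def proj(c,P):
    K,d,T=c;Ti=np.linalg.inv(T);r,_=cv2.Rodrigues(Ti[:3,:3])
    return cv2.projectPoints(np.atleast_2d(np.array(P,float)),r,Ti[:3,3],K,d)[0].reshape(-1,2)
def ray(c,uv,z):
    K,d,T=c;n=cv2.undistortPoints(np.array([[uv]],float),K,d).ravel()
    v=T[:3,:3]@[n[0],n[1],1]; return T[:3,3]+v*(z-T[2,3])/v[2]
def rw(p,P):
    P=np.atleast_2d(np.array(P,float));c,s=np.cos(p[2]),np.sin(p[2])
    return np.c_[p[0]+c*P[:,0]-s*P[:,1],p[1]+s*P[:,0]+c*P[:,1],P[:,2]]
E
python3 - <<'E'
from h import *
from scipy.optimize import least_squares
ct,cs=cam("top"),cam("scene")
legs=[[.09,-.11,.184],[-.09,-.11,.139],[-.09,.11,.184],[.09,.11,.184]]
us=np.array([[172,75],[365,40],[577,103],[380,208]])/4+[150,135]
ut=np.array([[573,137],[525,413],[210,352],[240,85]])/4+[160,120]
cor=[[-.135,-.25,.025],[-.135,.25,.025],[.135,-.25,.025],[.135,.25,.025]]
uc=np.array([[724,503],[33,390],[772,155],[95,43]])/4+[160,120]
f=lambda p:np.r_[(proj(cs,rw(p,legs))-us).ravel(),(proj(ct,rw(p,legs))-ut).ravel(),(proj(ct,rw(p,cor))-uc).ravel()]
r=least_squares(f,[.45,0,0.15],loss='soft_l1');print(r.x,f(r.x).reshape(-1,2).round(1).tolist())
np.save("rack.npy",r.x);p=r.x
print("leg",rw(p,[[-.09,-.11,.139]]))
for c,n,o in((ct,"top",(160,120)),(cs,"scene",(150,135))):
    im=cv2.imread(f"pics/{n}0.png")[o[1]:o[1]+140,o[0]:o[0]+200]; im=cv2.resize(im,None,fx=4,fy=4,interpolation=2)
    def ln(P): 
        q=((proj(c,rw(p,P))-o+.5)*4-.5).astype(int); cv2.polylines(im,[q],True,(0,255,0),1)
    for z in(0,.025): ln([[-.135,-.25,z],[-.135,.25,z],[.135,.25,z],[.135,-.25,z]])
    for x,y,z in legs:
        for zz in(z,z-.113): ln([[x-.014,y-.014,zz],[x-.014,y+.014,zz],[x+.014,y+.014,zz],[x+.014,y-.014,zz]])
    cv2.imwrite(f"pics/{n}_ov.png",im)
E
```

```text
[ 0.54894495 -0.00752212 -0.13937864] [[-0.6, -1.3], [0.1, -1.1], [-0.3, -1.4], [-0.8, -1.6], [0.9, 0.1], [0.9, -0.4], [-3.2, 0.7], [1.1, -0.3], [-6.8, 0.5], [-1.7, 1.0], [-5.3, -2.6], [-1.1, -1.1]]
leg [[ 0.44453566 -0.10395189  0.139     ]]
```

View pics/top_ov.png

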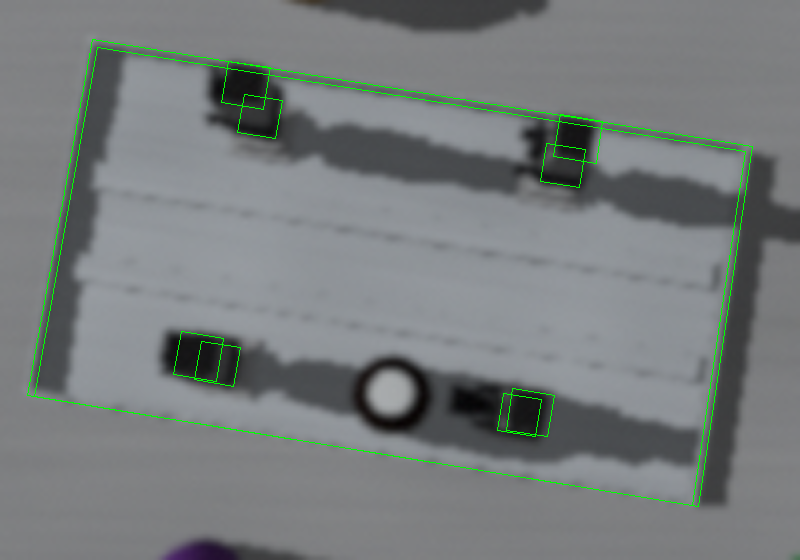

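View pics/scene_ov.png

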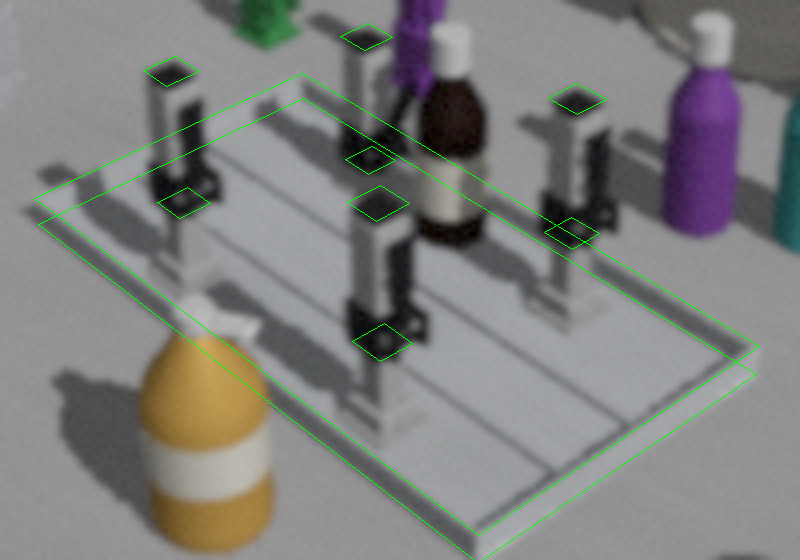

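```bash
python3 - <<'E'
from h import *
from scipy.optimize import least_squares
ct,cs=cam("top"),cam("scene")
legs=[[.09,-.11,.184],[-.09,-.11,.139],[-.09,.11,.184],[.09,.11,.184]]
us=np.array([[172,75],[365,40],[577,103],[380,208]])/4+[150,135]
ut=np.array([[573,137],[525,413],[200,354],[240,85]])/4+[160,120]
cor=[[-.135,-.25,.025],[-.135,.25,.025],[.135,-.25,.025],[.135,.25,.025]]
uc=np.array([[698,505],[31,393],[752,148],[95,43]])/4+[160,120]
f=lambda p:np.r_[(proj(cs,rw(p,legs))-us).ravel(),(proj(ct,rw(p,legs))-ut).ravel(),(proj(ct,rw(p,cor))-uc).ravel()]
r=least_squares(f,[.45,0,0.15],loss='soft_l1');print(r.x,np.degrees(r.x[2]),f(r.x).reshape(-1,2).round(1).tolist())
np.save("rack.npy",r.x);p=r.x
L=rw(p,[[-.09,-.11,.139]])[0];print("leg",L)
b1=ray(ct,np.array([391,392])/4+[160,120],.181);b2=ray(cs,np.array([453,28])/4+[150,135],.181);print("bottle",b1,b2)
y=rw([0,0,p[2]],[[0,1,0]])[0];x=rw([0,0,p[2]],[[1,0,0]])[0];print(y,x,"bottle in leg frame",(b1-L)@x,(b1-L)@y)
for n,uv in(("jar",(98,148)),("purple",(208,266)),("teal",(180,276)),("oil",(234,95)),("purpleleg",(313,274)),("greenleg",(367,267))): print(n,ray(ct,uv,.1))
E
```

```text
[ 0.54871592 -0.00674112 -0.13857752] -7.939906900629876 [[-0.4, -1.2], [0.3, -1.1], [0.0, -1.4], [-0.4, -1.5], [0.6, 0.1], [0.7, -0.4], [-1.0, 0.3], [0.8, -0.2], [-0.5, -0.0], [-1.4, 0.4], [-0.6, -0.8], [-1.4, -1.0]]
leg [ 0.44438392 -0.1032545   0.139     ]
bottle [ 0.45425957 -0.0119039   0.181     ] [ 0.45042386 -0.01331885  0.181     ]
[0.13813441 0.99041349 0.        ] [ 0.99041349 -0.13813441  0.        ] bottle in leg frame -0.002837684750208113 0.09183904185609201
jar [0.64406462 0.45034057 0.1       ]
purple [0.32061665 0.12273364 0.1       ]
teal [0.29070707 0.19964393 0.1       ]
oil [0.80387926 0.06480615 0.1       ]
purpleleg [ 0.3057247  -0.16677091  0.1       ]
greenleg [ 0.32744072 -0.31641237  0.1       ]
```

Emit:
{"api": "apply_moves", "payload": {"rows": [[18.4,-33.7,0,0,0,0.55,0],[18.4,-33.7,0,0,0,0.55,0],[18.4,-33.7,0,0,0,0.55,0],[18.4,-33.7,0,0,0,0.55,0],[18.4,-33.7,0,0,0,0.55,0],[18.4,-33.7,0,0,0,0.55,0],[18.4,-33.7,0,0,0,0.55,0],[18.4,-33.7,0,0,0,0.55,0],[18.4,-33.7,0,0,0,0.55,0],[18.4,-33.7,0,0,0,0.55,0],[18.4,-33.7,0,0,0,0.55,0],[18.4,-33.7,0,0,0,0.55,0],[18.4,-33.7,0,0,0,0.55,0],[18.4,-33.7,0,0,0,0.55,0],[18.4,-33.7,0,0,0,0.55,0],[18.4,-33.7,0,0,0,0.55,0],[0,0,0,0,0,0,0],[0,0,0,0,0,0,0]], "grip_force": 40}}

```text
time: 2.4
ee_pos: [0.4528, -0.0124, 0.2481]
tcp_rot: [180.0, -0.0, 172.0]
wrist_force: [-0.2, -0.6, -0.0]
opening: 0.0856
```

```bash
python3 - <<'E'
from h import *
print(get_obs())
im=camera("wrist"); cv2.imwrite("pics/w1.png",cv2.cvtColor(im,cv2.COLOR_RGB2BGR))
c=cam("wrist");np.save("w1T.npy",c[2])
p=np.load("rack.npy")
print(proj(c,[[.453,-.013,.181]]),proj(c,rw(p,[[-.09,-.11,.139]])))
E
```

```text
{'time': 2.4, 'q': array([-1.58065140e+00, -8.18374118e+00, -2.80725765e+00,  9.54210283e+01,
        1.65956455e-02,  6.43204810e+00]), 'qd': array([ 1.12385876, -0.59988791, -0.13584298,  0.03607018, -0.08310001,
       -0.12872876]), 'joint_efforts': array([-9.86462049e-01, -3.66813254e+01,  4.65166748e+01, -8.32486083e-02,
       -3.82739876e-02, -3.92880512e-02]), 'ee_pos': array([ 0.45284378, -0.01241838,  0.24807469]), 'tcp_rot': array([ 1.79988499e+02, -4.61235261e-02,  1.71987299e+02]), 'wrist_force': array([-0.18642542, -0.58601395, -0.04857632]), 'torque': array([-0.0155278 , -0.00018247,  0.02081834]), 'opening': 0.08561293578167845}
[[255.28351802 210.33321715]] [[153.80059871 198.52866835]]
```

View pics/w1.png

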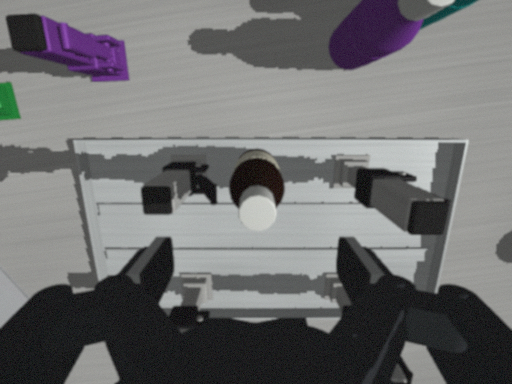

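Emit:
{"api": "apply_moves", "payload": {"rows": [[0,1,-16,0,0,0,0],[0,1,-16,0,0,0,0],[0,0,-16,0,0,0,0],[0,0,-16,0,0,0,0],[0,0,-15,0,0,0,0],[0,0,0,0,0,0,0],[0,0,0,0,0,0,0.4],[0,0,0,0,0,0,0.6],[0,0,0,0,0,0,0.8],[0,0,0,0,0,0,0.8],[0,0,0,0,0,0,0.8],[0,0,0,0,0,0,0.8]], "grip_force": 40}}

```text
time: 3.95
ee_pos: [0.4534, -0.0107, 0.1698]
tcp_rot: [180.0, 0.1, 172.0]
wrist_force: [-1.0, -0.3, 5.2]
opening: 0.0277
```

```bash
python3 - <<'E'
from h import *
print(get_obs()['wrist_force'])
im=camera("scene"); cv2.imwrite("pics/s2.png",cv2.resize(cv2.cvtColor(im,cv2.COLOR_RGB2BGR)[90:275,150:400],None,fx=3,fy=3,interpolation=2))
E
```

```text
[-0.9768031  -0.32037331  5.17221674]
```

View pics/s2.png

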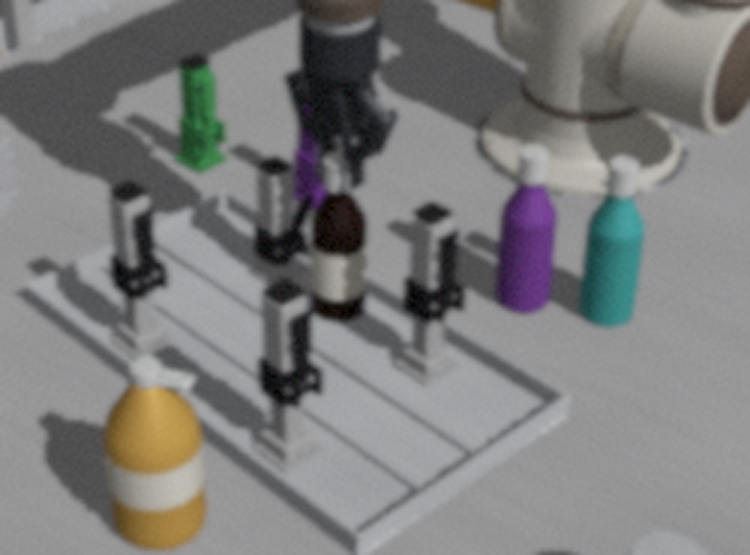

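Emit:
{"api": "apply_moves", "payload": {"rows": [[0,0,6,0,0,0,0.8],[0,0,12,0,0,0,0.8],[0,0,16,0,0,0,0.8],[0,0,16,0,0,0,0.8],[0,0,8,0,0,0,0.8],[0,0,0,0,0,0,0.8]]}}

```text
time: 4.75
ee_pos: [0.4535, -0.0106, 0.228]
tcp_rot: [180.0, 0.1, 172.0]
wrist_force: [-0.2, 0.6, -3.5]
opening: 0.0277
```

```bash
python3 - <<'E'
from h import *
print(get_obs()['wrist_force'])
im=camera("scene"); cv2.imwrite("pics/s3.png",cv2.resize(cv2.cvtColor(im,cv2.COLOR_RGB2BGR)[90:275,150:400],None,fx=3,fy=3,interpolation=2))
E
```

```text
[-0.2323015   0.61766618 -3.5110346 ]
```

View pics/s3.png

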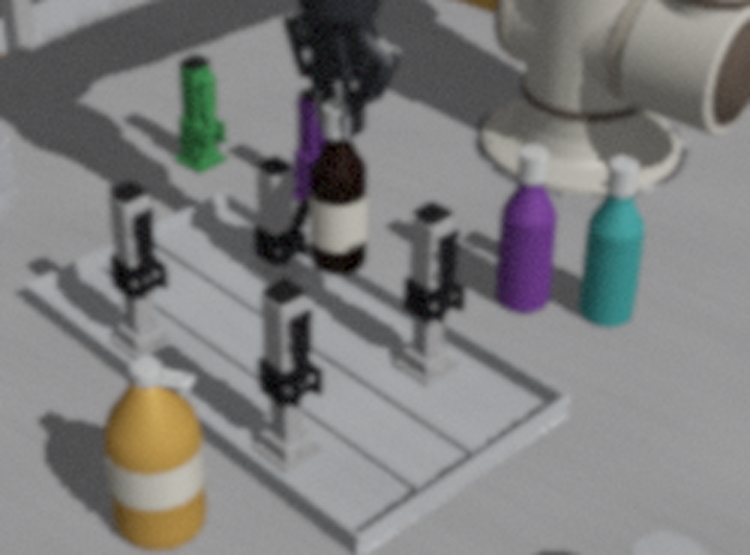

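Emit:
{"api": "apply_moves", "payload": {"rows": [[-10,-1,0,0,0,0,0.8],[-20,-3,0,0,0,0,0.8],[-20,-3,0,0,0,0,0.8],[-20,-3,0,0,0,0,0.8],[-20,-3,0,0,0,0,0.8],[-20,-3,0,0,0,0,0.8],[-13,-3,0,0,0,0,0.8],[0,0,0,0,0,0,0.8],[0,0,-12,0,0,0,0.8],[0,0,-16,0,0,0,0.8],[0,0,-16,0,0,0,0.8],[0,0,-10,0,0,0,0.8],[0,0,-4,0,0,0,0.8],[0,0,-3,0,0,0,0.8],[0,0,0,0,0,0,0.8]]}}

```text
time: 6.68
ee_pos: [0.3302, -0.0296, 0.1664]
tcp_rot: [180.0, 0.0, 172.0]
wrist_force: [-0.4, 0.2, -2.6]
opening: 0.0278
```

Emit:
{"api": "apply_moves", "payload": {"rows": [[0,0,-1,0,0,0,0.8],[0,0,0,0,0,0,0.8]]}}

```text
time: 6.92
ee_pos: [0.3304, -0.0297, 0.1658]
tcp_rot: [-180.0, 0.1, 172.0]
wrist_force: [-0.5, 0.6, 0.8]
opening: 0.0279
```

```bash
python3 - <<'E'
from h import *
print(get_obs()['wrist_force'])
im=camera("scene"); cv2.imwrite("pics/s4.png",cv2.resize(cv2.cvtColor(im,cv2.COLOR_RGB2BGR)[60:245,150:400],None,fx=3,fy=3,interpolation=2))
E
```

```text
[-0.45928306  0.57128979  0.84281795]
```

View pics/s4.png

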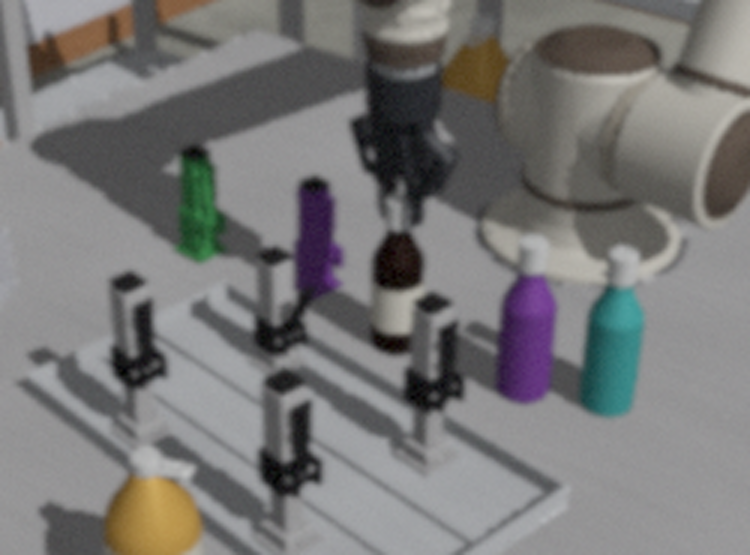

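Weight is on the bench (+0.8 N). Release, wait, then lift.

Emit:
{"api": "apply_moves", "payload": {"rows": [[0,0,0,0,0,0,0.6],[0,0,0,0,0,0,0.4],[0,0,0,0,0,0,0.1],[0,0,0,0,0,0,0],[0,0,0,0,0,0,0],[0,0,0,0,0,0,0],[0,0,8,0,0,0,0],[0,0,20,0,0,0,0],[0,0,30,0,0,0,0],[0,0,20,0,0,0,0],[0,0,0,0,0,0,0]]}}

```text
time: 8.35
ee_pos: [0.3308, -0.0297, 0.2447]
tcp_rot: [180.0, 0.1, 172.0]
wrist_force: [-0.1, -0.3, -0.1]
opening: 0.0858
```

```bash
python3 - <<'E'
from h import *
print(get_obs()['wrist_force'])
im=camera("scene"); cv2.imwrite("pics/s5.png",cv2.resize(cv2.cvtColor(im,cv2.COLOR_RGB2BGR)[60:245,150:400],None,fx=3,fy=3,interpolation=2))
E
```

```text
[-0.14098101 -0.26834538 -0.12078108]
```

View pics/s5.png

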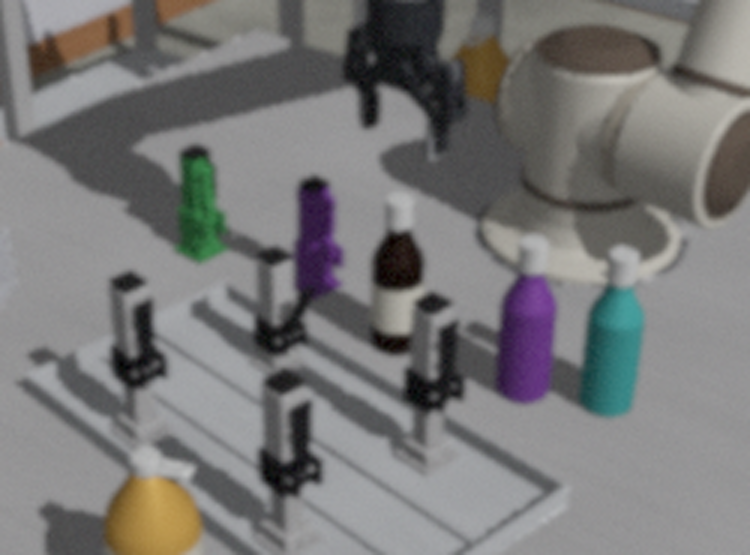

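Emit:
{"api": "apply_moves", "payload": {"rows": [[14.5,-6.7,0,0,0,0,0],[14.5,-6.7,0,0,0,0,0],[14.5,-6.7,0,0,0,0,0],[14.5,-6.7,0,0,0,0,0],[14.5,-6.7,0,0,0,0,0],[14.5,-6.7,0,0,0,0,0],[14.5,-6.7,0,0,0,0,0],[14.5,-6.7,0,0,0,0,0],[0,0,0,0,0,0,0]]}}

```text
time: 9.52
ee_pos: [0.4469, -0.0836, 0.2429]
tcp_rot: [180.0, -0.0, 172.0]
wrist_force: [-0.3, -1.0, 0.6]
opening: 0.0852
```

```bash
python3 - <<'E'
from h import *
im=camera("wrist"); c=cam("wrist");np.save("w2T.npy",c[2]); print(get_obs()['ee_pos'])
im=cv2.cvtColor(im,cv2.COLOR_RGB2BGR); cv2.imwrite("pics/w2.png",im)
cv2.imwrite("pics/w2c.png",cv2.resize(im[120:260,130:330],None,fx=4,fy=4,interpolation=2))
p=np.load("rack.npy")
print(proj(c,rw(p,[[-.09,-.11,.139]])))
E
```

```text
[ 0.44635833 -0.08335259  0.24305338]
[[233.18287671 196.55423258]]
```

View pics/w2.png

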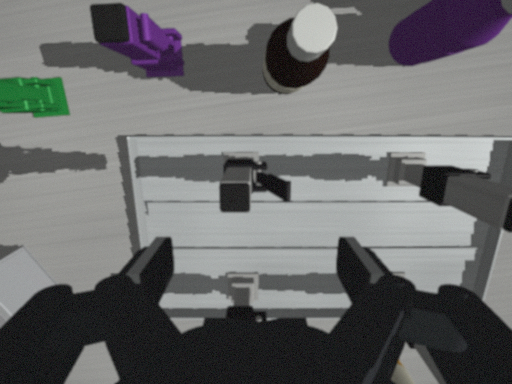

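View pics/w2c.png

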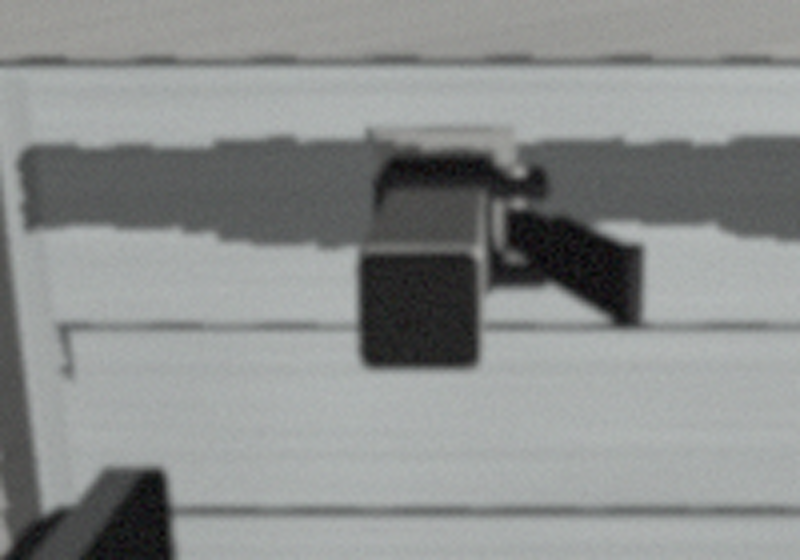

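```bash
python3 - <<'E'
from h import *
K,d,_=cam("wrist");c=(K,d,np.load("w2T.npy"));p=np.load("rack.npy")
L=ray(c,(234.9,197.2),.139);x,y=rw([0,0,p[2]],[[1,0,0],[0,1,0]])
t=ray(c,(290.3,190),.115)
a=ray(c,(220,198),.139);b=ray(c,(250,198),.139)
print(L,t,(t-L)@y,(t-L)@x,np.linalg.norm(b-a),(a-L)@y,(b-L)@y)
print("tcp rel",(get_obs()['ee_pos']-L)@y,(get_obs()['ee_pos']-L)@x)
E
```

```text
[ 0.44517053 -0.10186923  0.139     ] [ 0.45243166 -0.0512193   0.115     ] 0.051167383513740686 0.00019502369603919767 0.02611950902783769 -0.012991436869048278 0.013128066862017451
tcp rel 0.018503205687218922 -0.0013813696583555564
```

Emit:
{"api": "apply_moves", "payload": {"rows": [[1.2,-1.1,0,0,0,0,0.25],[0,0,0,0,0,0,0.25],[0,0,0,0,0,0,0.25],[0,0,0,0,0,0,0.25]]}}

```text
time: 10.07
ee_pos: [0.4473, -0.0842, 0.2434]
tcp_rot: [180.0, 0.0, 172.0]
wrist_force: [-0.5, -0.0, -0.5]
opening: 0.0639
```

```bash
python3 - <<'E'
from h import *
im=camera("wrist");print(get_obs()['ee_pos'],get_obs()['opening'])
cv2.imwrite("pics/w3.png",cv2.cvtColor(im,cv2.COLOR_RGB2BGR))
E
```

```text
[ 0.44726089 -0.08424055  0.24339256] 0.06380043835971953
```

Emit:
{"api": "apply_moves", "payload": {"rows": [[0,0,0,0,0,0,0.53],[0,0,0,0,0,0,0.53],[0,0,0,0,0,0,0.53],[0,0,0,0,0,0,0.53]]}}

```text
time: 10.62
ee_pos: [0.4473, -0.0843, 0.2433]
tcp_rot: [-180.0, -0.0, 172.0]
wrist_force: [0.1, -0.1, -0.7]
opening: 0.0399
```

```bash
python3 - <<'E'
from h import *
im=camera("wrist");print(get_obs()['ee_pos'],get_obs()['opening'])
cv2.imwrite("pics/w4.png",cv2.cvtColor(im,cv2.COLOR_RGB2BGR))
a=[cv2.imread(f"pics/w{i}.png")[220:384,90:430] for i in(2,3,4)]
cv2.imwrite("pics/cmp.png",np.vstack([a[1],a[2]]))
E
```

```text
[ 0.44736207 -0.08430376  0.24328163] 0.04004527962272327
```

View pics/w3.png

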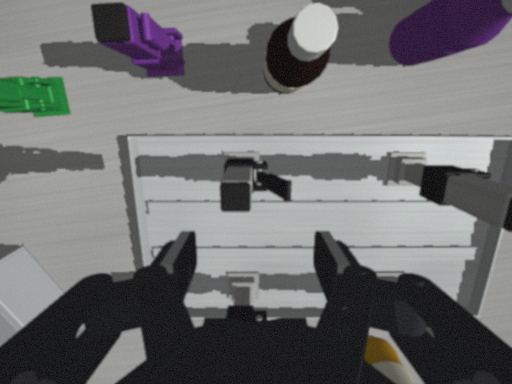

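View pics/w4.png

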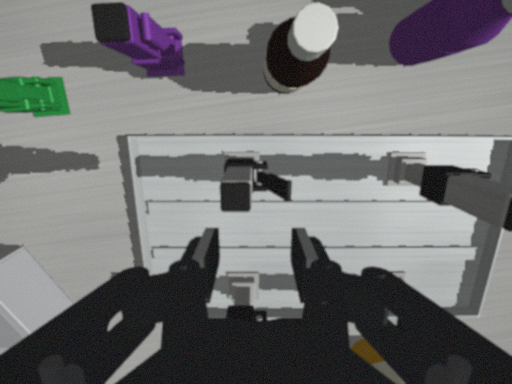

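Emit:
{"api": "apply_moves", "payload": {"rows": [[0,0,0,0,0,0,0],[0,0,-10,0,0,0,0],[0,0,-20,0,0,0,0],[0,0,-20,0,0,0,0],[0,0,-20,0,0,0,0],[0,0,-20,0,0,0,0],[0,0,-20,0,0,0,0],[0,0,-18,0,0,0,0],[0,0,-10,0,0,0,0],[0,0,0,0,0,0,0]], "grip_force": 20}}

```text
time: 11.92
ee_pos: [0.447, -0.0843, 0.1047]
tcp_rot: [180.0, -0.1, 172.0]
wrist_force: [0.0, 0.3, 0.9]
opening: 0.0854
```

```bash
python3 - <<'E'
from h import *
print(get_obs()['ee_pos'],get_obs()['wrist_force'])
im=cv2.cvtColor(camera("wrist"),cv2.COLOR_RGB2BGR)
cv2.imwrite("pics/w5.png",im)
im=camera("scene"); cv2.imwrite("pics/s6.png",cv2.resize(cv2.cvtColor(im,cv2.COLOR_RGB2BGR)[100:220,180:340],None,fx=5,fy=5,interpolation=2))
E
```

```text
[ 0.44701334 -0.08425871  0.10468658] [0.04102775 0.28999147 0.87283158]
```

View pics/w5.png

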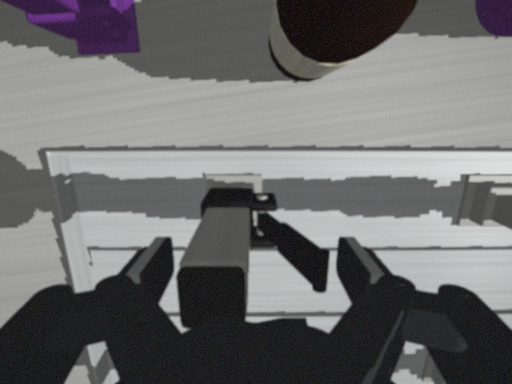

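View pics/s6.png

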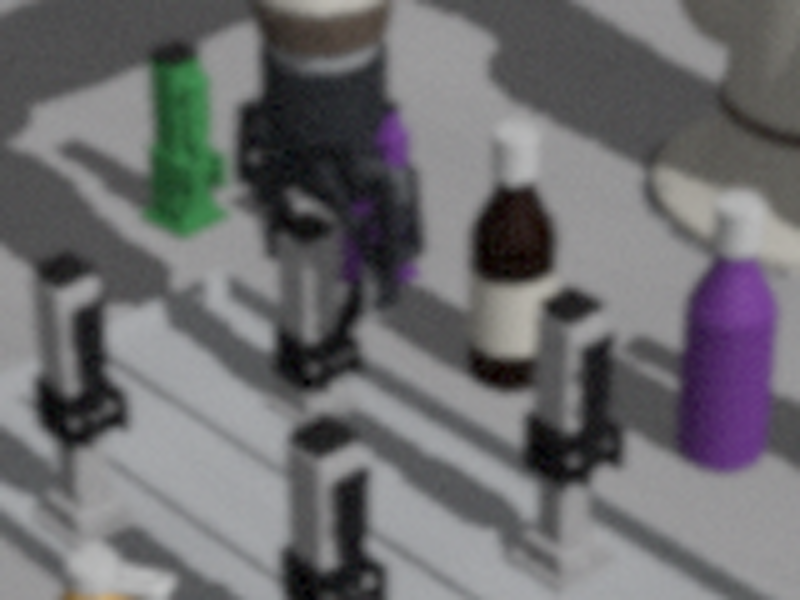

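Emit:
{"api": "apply_moves", "payload": {"rows": [[0,0,0,0,0,0,0.15],[0,-0.7,0,0,0,0,0.25],[0,0,0,0,0,0,0.27],[-0.1,-1,0,0,0,0,0.295],[0,0,0,0,0,0,0.295],[0,0,0,0,0,0,0.295]], "grip_force": 20}}

```text
time: 12.78
ee_pos: [0.4479, -0.0857, 0.1065]
tcp_rot: [179.9, 0.1, 172.0]
wrist_force: [-1.0, 3.6, 6.4]
opening: 0.0603
```

```bash
python3 - <<'E'
from h import *
print(get_obs()['ee_pos'],get_obs()['wrist_force'],get_obs()['opening'])
im=cv2.cvtColor(camera("wrist"),cv2.COLOR_RGB2BGR)
cv2.imwrite("pics/w6.png",cv2.resize(im[170:340,120:380],None,fx=3,fy=3,interpolation=2))
E
```

```text
[ 0.44792952 -0.08568612  0.10648007] [-1.0344473   3.63204322  6.35408949] 0.06030204053410117
```

View pics/w6.png

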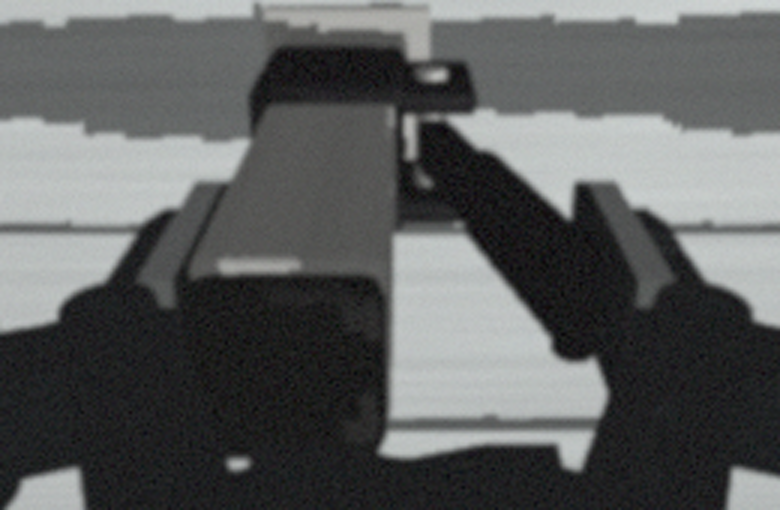

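Emit:
{"api": "apply_moves", "payload": {"rows": [[0.1,0.6,1,0,0,0,0.3],[0.1,0.6,1,0,0,0,0.305],[0,0,0,0,0,0,0.31]], "grip_force": 20}}

```text
time: 13.2
ee_pos: [0.4478, -0.0861, 0.1073]
tcp_rot: [-179.8, 0.1, 172.0]
wrist_force: [3.0, -9.2, -2.4]
opening: 0.0595
```

```bash
python3 - <<'E'
from h import *
print(get_obs()['ee_pos'],get_obs()['wrist_force'],get_obs()['opening'])
E
```

```text
[ 0.44776567 -0.08607541  0.10734826] [ 3.03181369 -9.2057935  -2.35329703] 0.05945343604665858
```

Emit:
{"api": "apply_moves", "payload": {"rows": [[0,-0.3,2,0,0,0,0.312],[0,0,4,0,0,0,0.314],[0,0,4,0,0,0,0.316],[0,0,0,0,0,0,0.318]], "grip_force": 20}}

```text
time: 13.7
ee_pos: [0.4477, -0.0864, 0.1175]
tcp_rot: [-179.8, 0.1, 172.0]
wrist_force: [1.0, -9.4, -2.3]
opening: 0.0585
```

```bash
python3 - <<'E'
from h import *
print(get_obs()['ee_pos'],get_obs()['wrist_force'],get_obs()['opening'])
im=cv2.cvtColor(camera("wrist"),cv2.COLOR_RGB2BGR)
cv2.imwrite("pics/w7.png",cv2.resize(im[170:340,120:380],None,fx=3,fy=3,interpolation=2))
im=camera("scene"); cv2.imwrite("pics/s7.png",cv2.resize(cv2.cvtColor(im,cv2.COLOR_RGB2BGR)[100:220,180:340],None,fx=5,fy=5,interpolation=2))
E
```

```text
[ 0.44772789 -0.08640222  0.11748451] [ 0.98609938 -9.38703091 -2.33739439] 0.058474161078834186
```

View pics/w7.png

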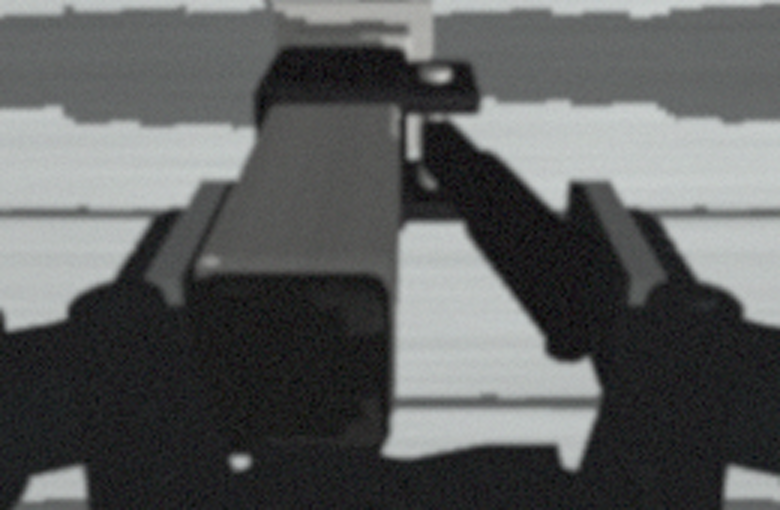

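View pics/s7.png

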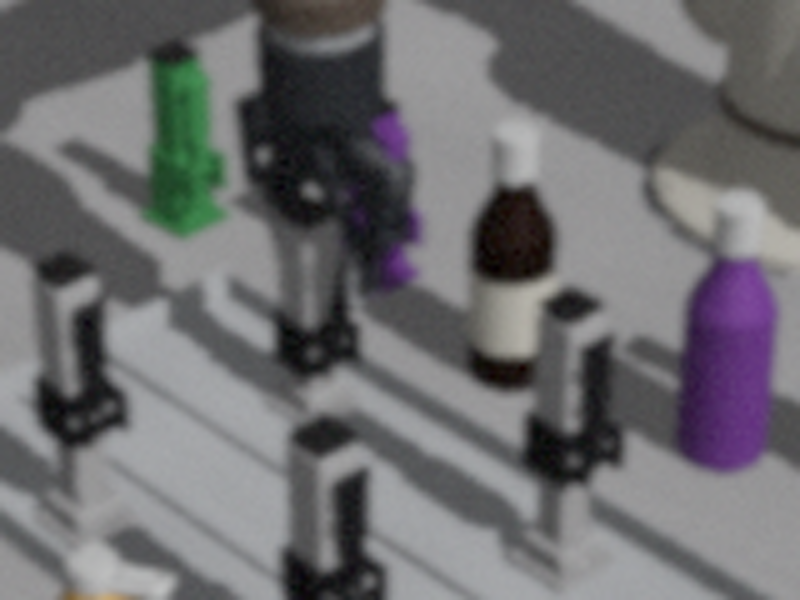

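Emit:
{"api": "apply_moves", "payload": {"rows": [[0,0,3,0,0,0,0.319],[0,0,5,0,0,0,0.32],[0,0,5,0,0,0,0.32],[0,0,5,0,0,0,0.321],[0,0,5,0,0,0,0.321],[0,0,5,0,0,0,0.322],[0,0,4,0,0,0,0.322],[0,0,2,0,0,0,0.323],[0,0,0,0,0,0,0.324]], "grip_force": 20}}

```text
time: 14.92
ee_pos: [0.4477, -0.0866, 0.1514]
tcp_rot: [-179.8, 0.0, 172.0]
wrist_force: [2.1, -11.0, -2.9]
opening: 0.0579
```

```bash
python3 - <<'E'
from h import *
print(get_obs()['ee_pos'],get_obs()['wrist_force'],get_obs()['opening'])
im=cv2.cvtColor(camera("wrist"),cv2.COLOR_RGB2BGR)
cv2.imwrite("pics/w8.png",cv2.resize(im[130:340,120:380],None,fx=3,fy=3,interpolation=2))
im=camera("scene"); cv2.imwrite("pics/s8.png",cv2.resize(cv2.cvtColor(im,cv2.COLOR_RGB2BGR)[130:250,180:340],None,fx=5,fy=5,interpolation=2))
E
```

```text
[ 0.4476839  -0.0866138   0.15137051] [  2.09473354 -11.04914036  -2.9158248 ] 0.0578727498719828
```

View pics/w8.png

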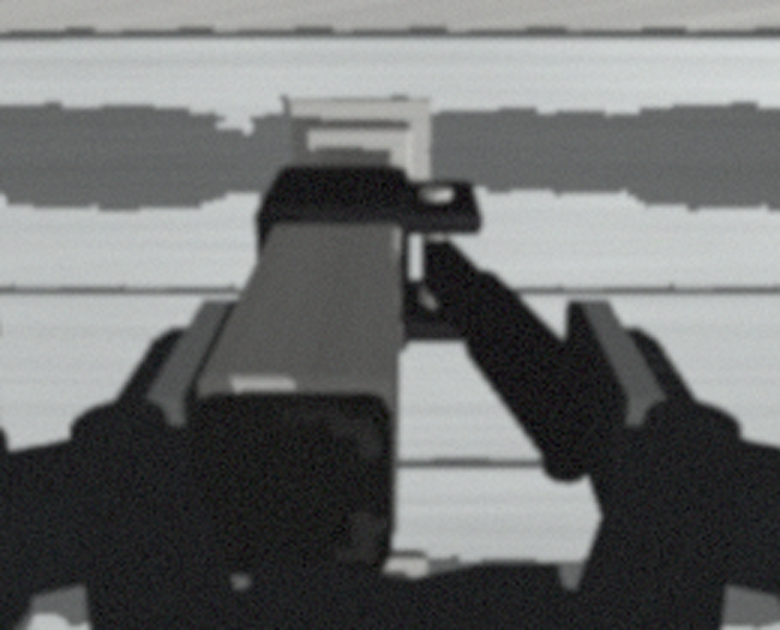

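View pics/s8.png

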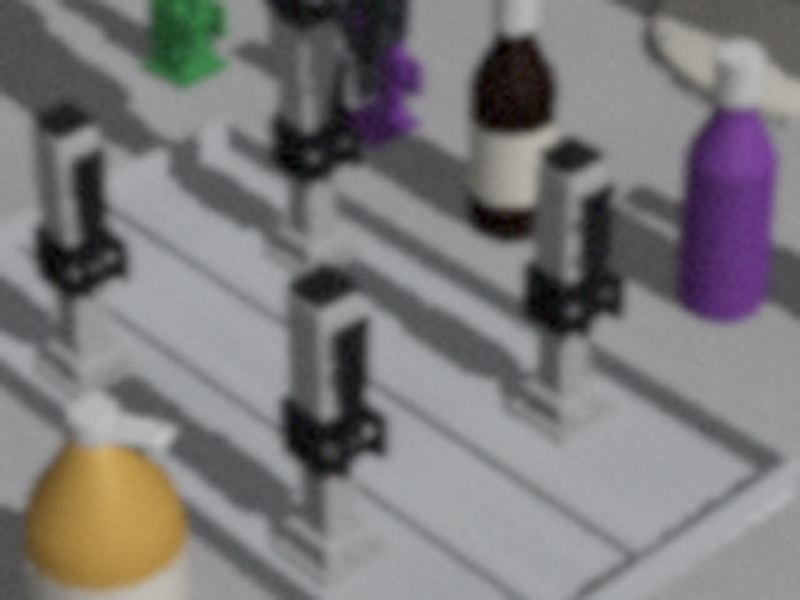

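```bash
python3 - <<'E'
from h import *
cs=cam("scene");p=np.load("rack.npy")
im=cv2.imread("pics/s8.png")
im=im.copy()
for x,y in((-.09,-.11),(.09,-.11),(-.09,.11),(.09,.11)):
    for z in (.071,.109):
        q=proj(cs,rw(p,[[x+.018,y-.017,z],[x+.018,y+.017,z]]))
        q=((q-[180,130]+.5)*5-.5+[0,6]).round().astype(int)
        cv2.line(im,tuple(map(int,q[0])),tuple(map(int,q[1])),(0,255,0),1)
t=[im[60:200,230:390],im[190:310,10:170],im[240:350,490:650],im[360:490,250:410]]
t=[cv2.resize(a,(390,290),interpolation=2) for a in t]
cv2.imwrite("pics/chk.png",np.vstack([np.hstack(t[:2]),np.hstack(t[2:])]))
E
```

```text
(no output)
```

View pics/chk.png

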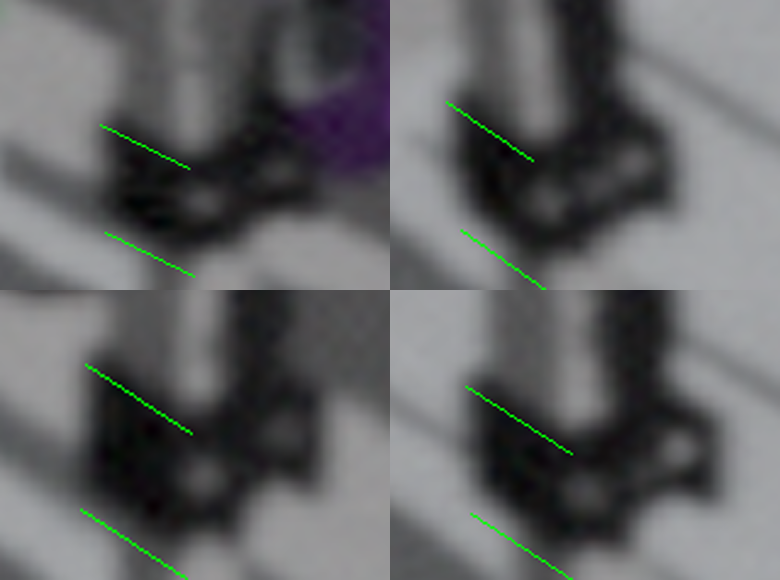

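Emit:
{"api": "apply_moves", "payload": {"rows": [[-0.2,-1.1,0.5,0,0,0,0.35],[-0.2,-1.5,0.6,0,0,0,0.385],[-0.2,-1.5,0.5,0,0,0,0.42],[0,-0.1,0,0,0,0,0.42]], "grip_force": 30}}

```text
time: 15.52
ee_pos: [0.4471, -0.0907, 0.1526]
tcp_rot: [-179.8, 0.0, 172.0]
wrist_force: [1.3, -9.4, -2.8]
opening: 0.0498
```

```bash
python3 - <<'E'
from h import *
print(get_obs()['ee_pos'],get_obs()['wrist_force'],get_obs()['opening'])
im=cv2.cvtColor(camera("wrist"),cv2.COLOR_RGB2BGR)
cv2.imwrite("pics/w9.png",cv2.resize(im[130:340,120:380],None,fx=3,fy=3,interpolation=2))
E
```

```text
[ 0.44706134 -0.09073272  0.15261844] [ 1.31222847 -9.44110184 -2.77192874] 0.04981749682594332
```

View pics/w9.png

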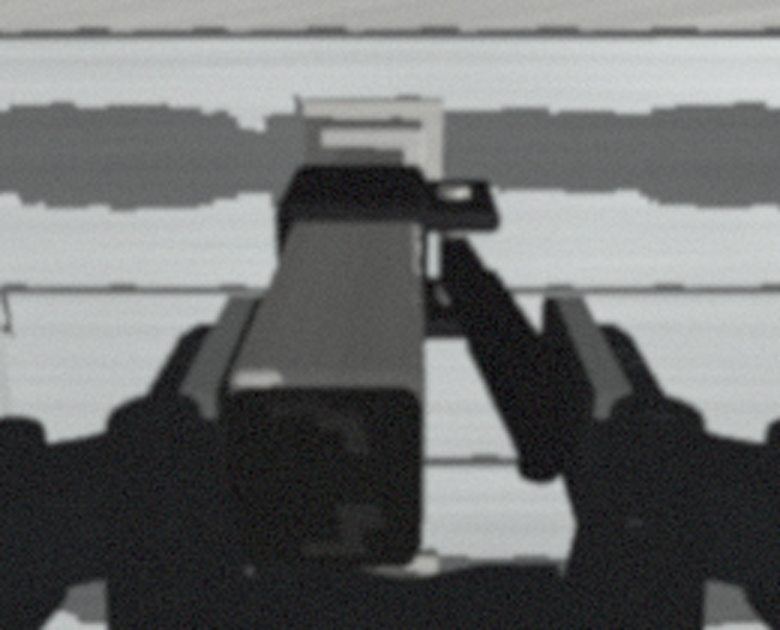

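Emit:
{"api": "apply_moves", "payload": {"rows": [[-0.2,-1.4,0.7,0,0,0,0.455],[-0.2,-1.5,0.7,0,0,0,0.49],[-0.2,-1.4,0.6,0,0,0,0.52],[-0.1,-0.7,0.3,0,0,0,0.54],[0,0,0,0,0,0,0.56],[0,0,0,0,0,0,0.58]], "grip_force": 40}}

```text
time: 16.32
ee_pos: [0.446, -0.0962, 0.1548]
tcp_rot: [-179.8, -0.0, 171.9]
wrist_force: [0.5, -16.5, -4.7]
opening: 0.0372
```

```bash
python3 - <<'E'
from h import *
print(get_obs()['ee_pos'],get_obs()['wrist_force'],get_obs()['opening'])
im=cv2.cvtColor(camera("wrist"),cv2.COLOR_RGB2BGR)
cv2.imwrite("pics/w10.png",cv2.resize(im[130:340,120:380],None,fx=3,fy=3,interpolation=2))
im=camera("scene"); cv2.imwrite("pics/s10.png",cv2.resize(cv2.cvtColor(im,cv2.COLOR_RGB2BGR)[130:250,180:340],None,fx=5,fy=5,interpolation=2))
E
```

```text
[ 0.44600462 -0.09624841  0.15476076] [  0.5036154  -16.46967521  -4.73459392] 0.037162521903447994
```

View pics/w10.png

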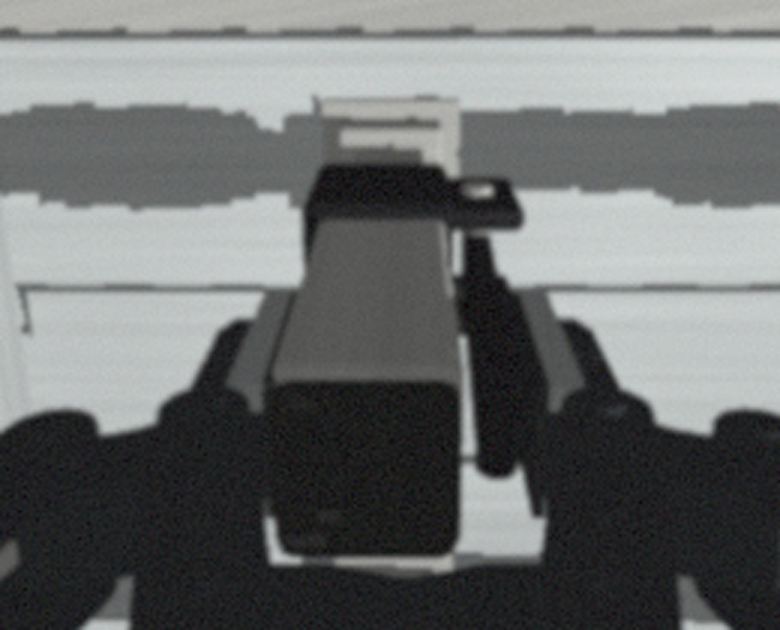

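View pics/s10.png

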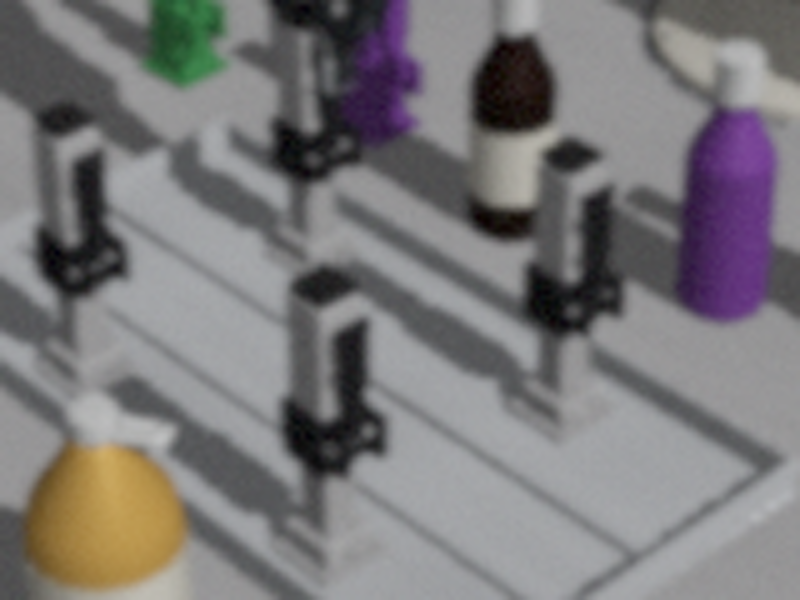

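Emit:
{"api": "apply_moves", "payload": {"rows": [[-0.1,-0.6,0,0,0,0,0.6],[0,0,0,0,0,0,0.6],[0,0,0,0,0,0,0.6],[0,0,0,0,0,0,0.6]], "grip_force": 50}}

```text
time: 16.92
ee_pos: [0.446, -0.0966, 0.1549]
tcp_rot: [-179.8, 0.0, 171.9]
wrist_force: [0.4, -14.4, -4.0]
opening: 0.0369
```

```bash
python3 - <<'E'
from h import *
from scipy.spatial.transform import Rotation as R
from scipy.optimize import brentq
o=get_obs();print(o['ee_pos'],o['wrist_force'],o['opening'])
K,d,_=cam("wrist");M=np.array(calibration("wrist")["mount"]);p=np.load("rack.npy")
x,y=rw([0,0,p[2]],[[1,0,0],[0,1,0]]);L=np.array([.4452,-.1019,0])
def zz(ee,rot,v):
    W=np.eye(4);W[:3,:3]=R.from_euler("xyz",rot,degrees=True).as_matrix();W[:3,3]=ee
    f=lambda z:proj((K,d,W@M),[L-.014*x+[0,0,z]])[0,1]-v
    return brentq(f,.1,.2)
print("down w5",zz([.44701,-.08426,.10469],[180,-.1,172],267))
print("w6",zz([.44793,-.08569,.10648],[179.9,.1,172],170+275/3))
print("w7",zz([.44773,-.08640,.11748],[-179.8,.1,172],170+273/3))
print("w8",zz([.44768,-.08661,.15137],[-179.8,0,172],130+393/3))
print("w9",zz([.44706,-.09073,.15262],[-179.8,0,172],130+387/3))
print("w10",zz([.446,-.09625,.15476],[-179.8,0,171.9],130+381/3))
im=cv2.cvtColor(camera("wrist"),cv2.COLOR_RGB2BGR)
cv2.imwrite("pics/w11.png",cv2.resize(im[130:340,120:380],None,fx=3,fy=3,interpolation=2))
im=camera("scene"); cv2.imwrite("pics/s11.png",cv2.resize(cv2.cvtColor(im,cv2.COLOR_RGB2BGR)[60:245,150:400],None,fx=3,fy=3,interpolation=2))
E
```

```text
[ 0.44599149 -0.09657858  0.15491593] [  0.41093388 -14.3568704   -4.03312634] 0.03691474901172656
down w5 0.13851690480276485
w6 0.13806480929695408
w7 0.1484819470089554
w8 0.18245395428131847
w9 0.18209244463753524
w10 0.1821258311069726
```

View pics/w11.png

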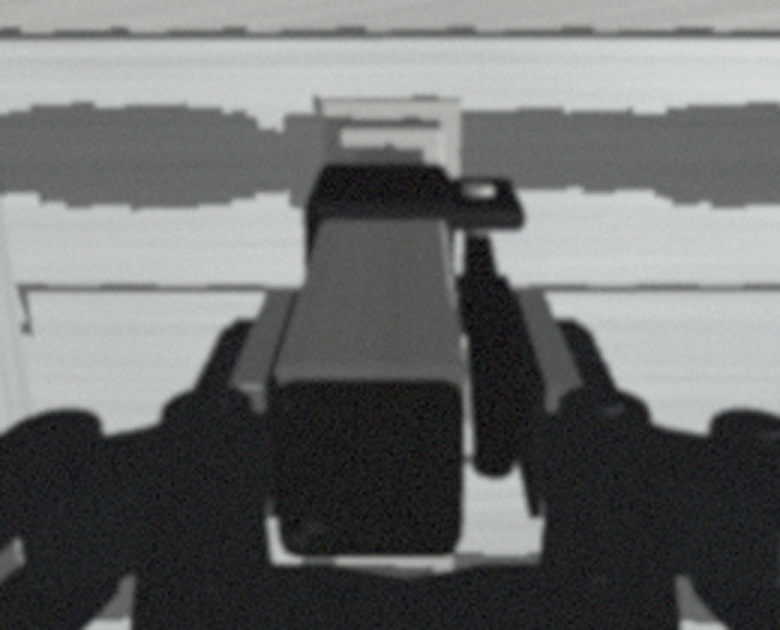

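View pics/s11.png

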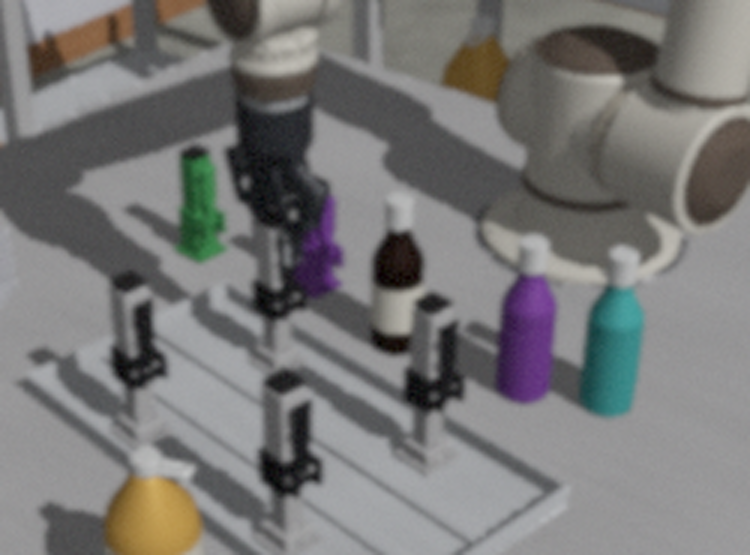

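Emit:
{"api": "apply_moves", "payload": {"rows": [[-0.1,-0.8,0,0,0,0,0.62],[0,0,0,0,0,0,0.62],[0,0,0,0,0,0,0.62],[0,0,0,0,0,0,0.62]], "grip_force": 60}}

```text
time: 17.52
ee_pos: [0.4459, -0.0969, 0.155]
tcp_rot: [-179.9, 0.0, 172.0]
wrist_force: [0.9, -12.3, -3.1]
opening: 0.0357
```

```bash
python3 - <<'E'
from h import *
o=get_obs();print(o['ee_pos'],o['wrist_force'],o['opening'])
im=cv2.cvtColor(camera("wrist"),cv2.COLOR_RGB2BGR);c=cam("wrist")
p=np.load("rack.npy");x,y=rw([0,0,p[2]],[[1,0,0],[0,1,0]]);L=np.array([.4452,-.1019,.070])
big=cv2.resize(im[200:320,190:310],None,fx=5,fy=5,interpolation=2)
def pt(P): return tuple(int(v) for v in ((proj(c,[P])[0]-[190,200]+.5)*5-.5))
for th,col in((0,(0,255,0)),(.1,(0,0,255))):
    for e in(-.0035,.0035):
        P=[L-.010*x+(.022+s*np.sin(th)+e*np.cos(th))*y+np.array([0,0,.024+s*np.cos(th)-e*np.sin(th)]) for s in(.02,.07)]
        cv2.line(big,pt(P[0]),pt(P[1]),col,1)
P=[L-.014*x+.014*y+np.array([0,0,z]) for z in(.04,.113)];cv2.line(big,pt(P[0]),pt(P[1]),(255,255,0),1)
cv2.imwrite("pics/w12.png",big)
E
```

```text
[ 0.44591982 -0.09693322  0.15499439] [  0.91047749 -12.26065559  -3.10184283] 0.03570193318110377
```

View pics/w12.png

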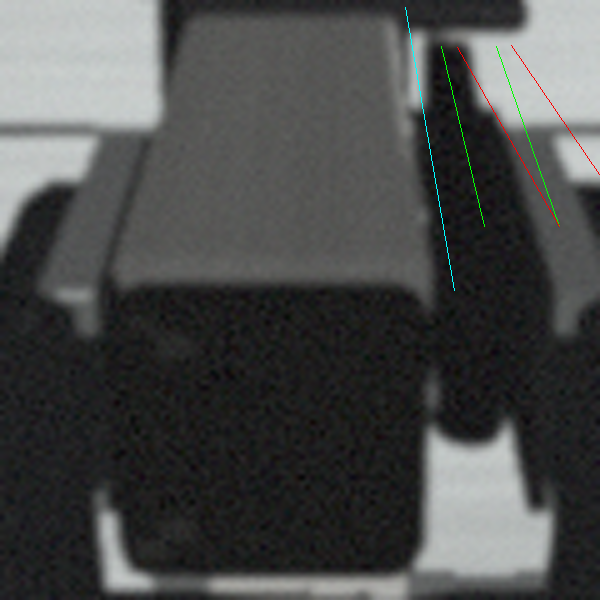

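```bash
python3 - <<'E'
from h import *
print(job_done()); o=get_obs();print(o['time'],o['ee_pos'],o['wrist_force'],o['opening'])
E
```

```text
the job is handed in; nothing more can be done
None
the job is handed in; nothing more can be done
```

The job is handed in, at about 17.6 s of the 56 s allowed. I got no verdict back, so the checks below are my own.

- **Bottle:** I lifted it by the cap and set it on the bench at about (0.33, -0.03), in front of the riser and roughly 50 mm past the required edge. I let go with its weight on the bench. The later scene pictures show it upright and clear of the gripper.
- **Loose leg:** this was the one nearest the robot on the -y side. I pinched the sleeve and open lever to a 58 mm span and raised the sleeve. I stopped with the lever still open, which I estimate at about 0.26 rad. Then I squeezed the lever shut while moving the jaw centre and height to follow it.
- **Height check:** the wrist pictures put the foot top at about 182 mm, against the 184 mm target. The rise came to about 44 of 45 mm, so the lower edge is roughly 1 to 2 mm below the mark. The scene view agreed with the other three legs to about 1 mm.
- **Lever check:** the last picture shows it upright along the sleeve. I could not measure its angle directly.
- **Grip:** it is still held at 60 N. There is about 12 N of leftover sideways push on the sleeve.

Two readings did not agree exactly. The finger opening read 36 to 37 mm, against 39.5 mm across the closed leg, and it shrank a little as the grip force rose. I took this to be give in the fingers, because the bottle cap had also read 1.3 mm small. My drawn outline in the last wrist picture sat about 2 to 3 mm off in y, so I relied there on relative positions only. I saw no movement of the jar, tub or oil jug in the views I looked at, but I did not measure it.

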